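Make up two repair kits for a valve amplifier

TASK

Make up two repair kits from the stock on the bench mat. Into the blue tray go the black can capacitor and the two U-channels, interlocked to save room: the plain one as a trough and the red one, open side down, on it, parallel and shifted sideways so that one red leg stands in the trough and the other hangs outside, with their ends roughly level; into the orange tray go the yellow film capacitor and the white resistor. Every part must end flat on its base, the same way up as it lies now and fully within the tray's rim, and the solder spool and the small blue can must stay where they are.

Things in the scene. Friction and masses are not known exactly. Their poses are not given: they have to be found in the camera images.
- tray_blue: Blue assembly tray fixed to the bench, outside 166 (its x) x 110 (its y) x 12 mm high, inside 160 x 104 mm, floor 3 mm thick, rim 3 mm thick standing 9 mm above that floor. Origin: centre of its underside, at bench height; z up. It may lie on the left or the right of the stock, turned a little. Takes the chassis kit: black can, plain channel, red channel.
- tray_orange: Orange assembly tray fixed to the bench, outside 166 (its x) x 110 (its y) x 12 mm high, inside 160 x 104 mm, floor 3 mm thick, rim 3 mm thick standing 9 mm above that floor. Origin: centre of its underside, at bench height; z up. It may lie on the left or the right of the stock, turned a little. Takes the board kit: yellow film capacitor, white resistor.
- can_black_mid (a point): Black can capacitor standing upright on the bench, 35 mm diameter, 45 mm high, white band, black top with a small aluminium disc and two brass studs 4 mm high (look only), about 70 g. Point: its centre, half-way up; z up along the can.
- film_yellow_mid (a point): Yellow film capacitor, a block 42 mm (its x) x 20 mm (its y) x 30 mm high, about 40 g, with a thin short lead (look only) at each x end. Point: its centre, half-way up; z up.
- resistor_white_mid (a point): White ceramic power resistor, a bar 60 mm (its x) x 14 mm (its y) x 14 mm high, about 35 g, with a thin short lead (look only) at each x end. Point: its centre, half-way up; z up.
- channel_plain_mid (a point): Bare aluminium U-channel lying open side UP, a trough: 40 mm wide over the legs (its x), 50 long (its y), 24 high, walls 3 mm, so the trough is 34 wide, 21 deep, open at both ends; 45 g. Point: centre of the 40 x 50 x 24 envelope (in the hollow, half-way up); z up. Easily gripped across the outside of its legs.
- channel_red_mid (a point): Red U-channel lying open side DOWN, flat web on top: 40 mm wide over the legs (x), 58 long (y), 24 high, walls 3 mm; 50 g. Point: centre of that envelope; z up. Gripping its web by the two ends (58 mm apart) keeps fingers off the legs. Interlocked (shifted about 11 mm sideways, either way) one red leg stands on the trough floor and it sits level, 3 mm higher than the plain one.
- spool_mid (a point): Solder spool standing on its flange, green flanges 56 mm diameter, silver middle, 40 mm high, loose. Not part of either kit. Point: its centre, half-way up.
- can_blue_mid (a point): Small blue can capacitor standing upright, 25 mm diameter, 35 mm high, blue top, white band, loose. Not part of either kit. Point: its centre, half-way up.
There are look-alikes about, which are no part of the job. Leave any green look-alike of the part that bears resistor_white_mid alone. Of the things shaped like the tray_blue, the blue one is meant.

How it is judged:
By the outcome, as a careful person would: the job done as asked, in the order asked, and still so for the second after the job is handed in, with the robot touching nothing.
It also fails if it takes over 125 s, if anything falls off the work surface, if the arm or the gripper's body presses on something with over 40 N, if the wrist force passes 120 N, or if a joint passes its speed limit or range.

ROBOT

A 6-joint arm with a two-finger parallel gripper is mounted at the origin on the work surface. World frame = base frame: x ahead of the robot, y to its left, z up, the work surface at z = 0. Lengths are in m, angles in degrees, forces in N, time in s.
With the tool pointing down it reaches from about 0.3 to 0.75 m from the base axis. Payload 8.5 kg.
Tool frame: the origin (TCP) lies midway between the tips of the shut fingers; the grasp point (between the pads) lies env.tcp_to_grasp behind it (env.tcp_to_grasp is the distance from the TCP to the grasp point, in m); z points along the fingers, y is the line along which they close (so a half turn about z gives the same grasp; the last joint's range is limited). The gripper opens to 85 mm and grips with 20 to 120 N. Pads are 22 mm wide; open, the fingers measure 114 mm over their backs; the gripper's body (76 mm by 85 mm) begins 54 mm behind the grasp point. The pads swing forward as they close: fully open they stand 13 mm farther back than shut.
Start: joints at [-79.315, 21.807, 74.336, -0, 83.858, -12.336], TCP at [0.215, -0.506, 0.231] pointing down, gripper open.
Joint ranges: [-178.18, 178.18], [-50.72, 133.34], [12.68, 142.11], [-81.47, 261.47], [9.98, 163.14], [-165.26, 165.26]. Speed limits (degrees/s): [136.94, 136.94, 180, 180, 180, 180].

INTERFACE

Orientations are given as a 3x3 rotation matrix whose columns are the frame's x, y, z axes.
In Python, from rig import observe, optics, job, env gives the robot as it stands. The module is installed in compiled form; this text tells all that it offers.
- The arm moves only by the shell command python3 -m jog 'ROWS' [FORCE]. ROWS is JSON, a list of rows, each a list of 7 numbers: the turn, a rotation vector about the tool's x, y, z in rad, then the shift along the tool's x, y, z in m, then the opening in per cent of the stroke, from 0 (shut) to 100 (fully open). A call has 1 to 10 rows; each row shifts and turns the commanded pose from where the row before left it, along the tool's axes as they then stand; what a row does not reach is not made up. A row lasts 1/8 s, in which the tool goes at most 62.5 mm and 10.7 degrees, less where a joint would pass 70% of its speed; a pose out of reach is approached as far as the arm can. A call is refused whole if a number of a shift passes 0.0625 or a number of a turn 0.188, either way. A call with a gripper value outside its range is refused whole. The fingers move at their own pace and stop on an object; FORCE is the grip in N (left out, the last holds). Time passes only in rows, so rows that do not move let the fingers close. It gives the time, the measured TCP pose, the force, the opening and the grip force at its end, in the units of the state.
- observe(): the state, without advancing time (a new reading comes with each control period).
- optics.get_image(name): name is "side" or "top" or "wrist"; returns a dict with "pixels" (420x560x3 uint8, red, green, blue), "mtx" (3x3 intrinsics, pixels), "rvec" (rotation vector, rad) and "tvec" (3), from world to camera coordinates, as OpenCV has them. Camera axes: x right, y down, z forward; pixel columns grow to the right and rows downward; lengths in m; the calibration is good to about 2 mm. A picture is of the moment at which its call begins. There is no depth.
- job.close_job(): hands the job in; it is judged then, once.
The state is a dict: "time_s": time; "q": joint angles; "qvel": joint speeds; "joint_efforts": joint torques, N m; "position": TCP position; "tool_rot": TCP orientation; "ft_force": force on the tool from outside, world axes, zero at the start; "wrist_torque": the same for the moment, N m; "grip_width": finger opening in m; "gripper_force": force on a finger pad.
Only numpy, scipy, OpenCV 4.12 (cv2) and the standard library are available. Lean on these libraries where they do the work, as an engineer would, in place of code of your own. Each camera call takes 0.05 s, during which the arm holds its last target. There are 200 camera calls.

## Working session

There is one attempt and no reset: what is moved stays moved. The work goes in short steps, Python scripts to look and compute and a shell command to move; the robot and the scene stay as the last step left them, time stands still between calls to the robot, and variables do not carry over. Pictures are saved under pics/ and viewed, at most 17 in all, crops included, and the job is handed in when it is done.

```bash
mkdir -p pics; cat > h.py <<'E'
import numpy as np,cv2
from rig import observe,optics,job,env
def shot(n,f=None):
    d=optics.get_image(n)
    if f: cv2.imwrite('pics/'+f,d['pixels'][:,:,::-1]); np.savez('pics/'+f[:-4],**d)
    return d
def ray(d,uv,z):
    R=cv2.Rodrigues(np.array(d['rvec'],float))[0];t=np.array(d['tvec'],float).ravel()
    c=-R.T@t
    uv=np.atleast_2d(np.array(uv,float))
    v=np.c_[uv,np.ones(len(uv))]@np.linalg.inv(d['mtx']).T@R
    return c+v*((z-c[2])/v[:,2])[:,None]
E
python3 - <<'E'
from h import *
for n in('top','side','wrist'):
    d=shot(n,n+'0.png'); R=cv2.Rodrigues(np.array(d['rvec']))[0]; print(n,(-R.T@np.ravel(d['tvec'])).round(3),np.ravel(d['mtx']).round(1))
o=observe();print(o['tool_rot'],o['position'],env.tcp_to_grasp,o['time_s'])
E
```

```text
top [ 0.374 -0.02   1.143] [446.8   0.  276.8   0.  446.8 214.9   0.    0.    1. ]
side [0.377 0.48  0.679] [417.8   0.  281.8   0.  417.8 205.4   0.    0.    1. ]
wrist [ 0.281 -0.476  0.374] [303.9   0.  278.9   0.  303.9 212.3   0.    0.    1. ]
[[ 9.20363317e-01  3.91064345e-01 -2.07346065e-04]
 [ 3.91064339e-01 -9.20362745e-01  1.04942666e-03]
 [ 2.19559758e-04 -1.04693946e-03 -9.99999428e-01]] [ 0.21504807 -0.50598935  0.23086161] 0.0187 0.15
```

View pics/top0.png

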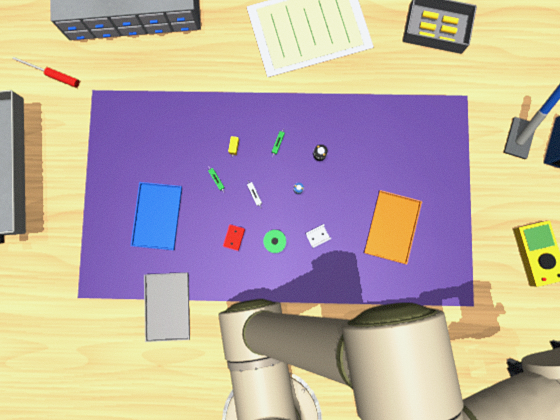

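View pics/side0.png

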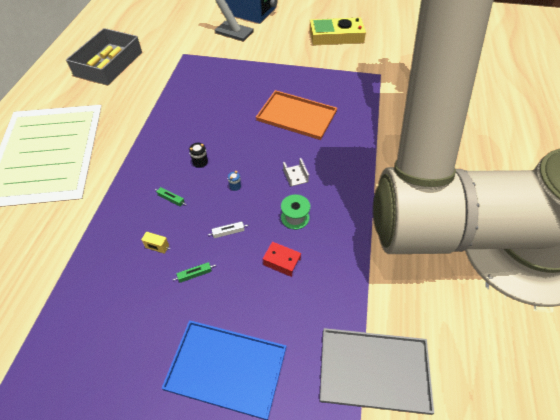

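The top view shows blue tray (157,216), orange tray (393,227), yellow (233,146), black can (320,152), white resistor (254,194), red channel (234,237), spool (275,241), plain channel (318,236) and blue can (298,188). The green bars at (278,143) and (216,179) and the grey tray are look-alikes. The side view agrees.

```bash
cat > m.py <<'E'
from h import *
def masks(d):
    p=d['pixels'];h=cv2.cvtColor(p,cv2.COLOR_RGB2HSV);H,S,V=[h[...,i].astype(int) for i in range(3)]
    return dict(red=((H<4)|(H>174))&(S>150)&(V>80),yellow=(H>22)&(H<33)&(S>150)&(V>90),
      blue=(H>100)&(H<118)&(S>150)&(V>80),orange=(H>5)&(H<18)&(S>190)&(V>120),white=(S<45)&(V>150),black=(V<45))
def blobs(m,a=15,b=20000):
    n,l,st,c=cv2.connectedComponentsWithStats(m.astype(np.uint8))
    return [(c[i],st[i,4],l==i) for i in range(1,n) if a<st[i,4]<b]
def rect(d,m,z):
    """min-area rect of mask cast onto plane z: centre, sizes, long axis angle deg"""
    c=max(cv2.findContours(m.astype(np.uint8),cv2.RETR_EXTERNAL,cv2.CHAIN_APPROX_NONE)[0],key=cv2.contourArea)[:,0]
    q=ray(d,c,z)[:,:2].astype(np.float32)*1000
    (x,y),(w,h),a=cv2.minAreaRect(q)
    if w<h:w,h,a=h,w,a+90
    return np.round([x,y,w,h,(a+90)%180-90],1)
E
python3 - <<'E'
from m import *
Z=dict(red=.024,yellow=.03,blue=.012,orange=.012,white=.014,black=.045)
for n in('top','side'):
    d=dict(np.load(f'pics/{n}0.npz'))
    for k,m in masks(d).items():
        for c,a,mm in blobs(m,12,9000):
            x=ray(d,c,Z[k])[0]
            if .15<x[0]<.65 and abs(x[1])<.4: print(n,k,c.round(),a,rect(d,mm,Z[k]))
E
```

```text
top red [234. 237.] 349 [444.4 103.2  56.4  39.8 -15.3]
top blue [156. 216.] 2795 [496.9 305.1 165.1 112.1  -4.7]
top orange [407. 217.] 197 [ 480.8 -297.4  159.1  107.1  -14.1]
top white [254. 194.] 125 [556.8  55.5  62.6  14.9  27.7]
top white [299. 187.] 22 [576.8 -60.2  17.9  10.4 -89. ]
top white [318. 236.] 324 [ 452.9 -107.7   51.3   40.6  -62.4]
top white [166. 306.] 2791 [268.  278.2 165.3 128.8   3.8]
top white [244. 336.] 442 [203.4  63.7 117.2  59.7  11.5]
top black [318. 159.] 14 [ 644.2 -103.3   21.4    6.    69.9]
top black [378. 310.] 171 [ 273.1 -253.4  158.7   21.5  -69.9]
side red [281. 258.] 769 [445.2 110.7  60.1  49.3 -15. ]
side blue [235. 187.] 30 [569.1 -46.3  14.5  13.1  14.2]
side blue [226. 369.] 7919 [497.7 308.  166.1 110.9  -4.6]
side white [304. 166.] 40 [ 438.5 -125.7   48.9    4.9  -62.8]
side white [295. 174.] 285 [ 454.9 -105.7   67.8   33.2  -64.3]
side white [234. 175.] 24 [581.1 -74.5  12.6  11.2  10. ]
side white [431. 199.] 1766 [173.6 -93.7 142.4 105.9  11.3]
side white [228. 229.] 259 [558.   60.5  60.7  21.4  27.2]
side white [375. 371.] 7421 [269.1 270.2 165.2 109.5   4. ]
side black [200. 161.] 121 [648.7 -73.   29.8  28.6  28.2]
side black [377. 212.] 100 [282.9  -2.   85.8  11.2 -87.5]
side black [295. 205.] 18 [436.3   4.3   9.6   9.5 -80.9]
side black [383. 240.] 26 [270.6  54.2  23.3   9.2 -54. ]
```

```bash
cat > go.py <<'E'
import sys
from h import *
def go(x,y,z,yaw=None):
    """report turn about tool z (deg), then shift in tool axes after the turn (mm)"""
    o=observe();R=np.array(o['tool_rot']);p=np.array(o['position'])
    y0=np.degrees(np.arctan2(R[1,0],R[0,0]));yaw=y0 if yaw is None else yaw
    t=-(yaw-y0); a=np.radians(t); C=R@cv2.Rodrigues(np.array([0,0,a]))[0]
    s=C.T@(np.array([x,y,z])/1000-p)*1000
    print('yaw',y0.round(2),'pos',(p*1000).round(1),'turn deg',t.round(2),'rad',a.round(4),'shift mm',s.round(1),'tilt',R[:2,2].round(4),'t',o['time_s'],'w',o['grip_width'],o['gripper_force'],'q6',o['q'][5])
if __name__=='__main__': go(*map(float,sys.argv[1:]))
E
python3 - <<'E'
from h import *
d=dict(np.load('pics/top0.npz'));e=dict(np.load('pics/side0.npz'))
print(ray(d,(320,152),.045),ray(e,(198,150),.045),ray(d,(233,146),.03))
E
python3 go.py 610 -95 230
```

```text
[[ 0.66122374 -0.10921648  0.045     ]] [[ 0.66167218 -0.10380658  0.045     ]] [[0.67703536 0.11178928 0.03      ]]
yaw 23.02 pos [ 215.  -506.   230.9] turn deg -0.0 rad -0.0 shift mm [ 524.2 -223.8    1.2] tilt [-0.0002  0.001 ] t 0.15 w 0.08552361052530118 0.0 q6 -12.33498497141808
```

```bash
python3 -m jog '[[0,0,0,0.0524,-0.0224,0,100],[0,0,0,0.0524,-0.0224,0,100],[0,0,0,0.0524,-0.0224,0,100],[0,0,0,0.0524,-0.0224,0,100],[0,0,0,0.0524,-0.0224,0,100],[0,0,0,0.0524,-0.0224,0,100],[0,0,0,0.0524,-0.0224,0,100],[0,0,0,0.0524,-0.0224,0,100],[0,0,0,0.0524,-0.0224,0,100],[0,0,0,0.0524,-0.0224,0,100]]' 40; python3 -m jog '[[0,0,0,0,0,0,100],[0,0,0,0,0,0,100]]' >/dev/null
python3 - <<'E'
from h import *
shot('wrist','w1.png');shot('top','t1.png');
E
python3 go.py 661 -107 200
```

```text
time_s: 1.4
position: [0.6108, -0.0935, 0.2311]
tool_rot: [[0.92, 0.391, -0.0], [0.391, -0.92, 0.0], [-0.0, -0.0, -1.0]]
ft_force: [0.3, -0.1, 0.5]
grip_width: 0.0855
gripper_force: 0.0
yaw 22.94 pos [609.1 -96.1 231.4] turn deg -0.0 rad -0.0 shift mm [43.5 30.3 31.4] tilt [-0.0003 -0.0001] t 1.75 w 0.08544540367341853 0.0 q6 47.119574671223425
```

View pics/w1.png

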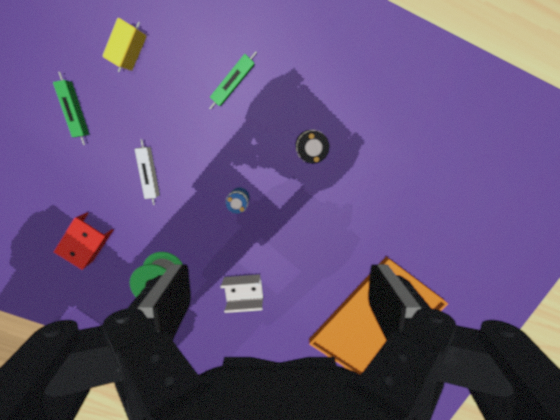

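The wrist view shows the can top at (313,146), yellow (124,44), white bar (147,172), plain channel (242,293), red (82,242) and orange tray (378,315).

```bash
python3 - <<'E'
from m import *
d=dict(np.load('pics/w1.npz'))
print('can',ray(d,(313,146.5),.045))
p=d['pixels'];g=cv2.cvtColor(p,cv2.COLOR_RGB2GRAY);
roi=np.zeros(g.shape,bool);roi[125:168,290:336]=1
for c,a,mm in blobs((g<50)&roi,100): print('canblk',c,a,rect(d,mm,.045))
Z=dict(red=.024,yellow=.03,orange=.012,white=.014)
M=masks(d)
for k in Z:
    for c,a,mm in blobs(M[k],80,9000):
        print(k,c.round(),a,rect(d,mm,Z[k]), rect(d,mm,.024))
d=dict(np.load('pics/t1.npz'))
M=masks(d)
Z['blue']=.012
for k in Z:
    for c,a,mm in blobs(M[k],50,9000):
        x=ray(d,c,0)[0]
        if x[0]>.38 and abs(x[1])<.4:print('top',k,c.round(),a,rect(d,mm,Z[k]), rect(d,mm,.024))
E
```

```text
can [[ 0.66600919 -0.10925288  0.045     ]]
canblk [304.41752577 149.40206186] 194 [ 659.8 -102.6   32.1   13.4   36.6]
canblk [322.68085106 144.79787234] 188 [ 671.8 -117.2   31.    13.2   41.1]
red [ 80. 243.] 1509 [449.4 102.3  69.5  43.5 -14.4] [449.4 102.3  69.5  43.5 -14.4]
yellow [124.  44.] 1104 [681.8 107.   39.3  29.1  -7.9] [681.9 110.   40.   29.6  -7.9]
orange [337. 338.] 320 [ 450.8 -251.8  148.8   75.6   24.4] [ 458.3 -245.6  143.8   73.1   24.4]
white [447.  31.] 157 [ 828.5 -195.6  147.     1.1  -90. ] [ 824.2 -192.   142.9    1.   -90. ]
white [145. 172.] 591 [558.7  57.4  76.6  15.   26.9] [561.9  54.   74.5  14.6  26.9]
white [313. 147.] 192 [ 664.  -113.9   17.2   16.3   24.5] [ 664.4 -112.5   16.7   15.9   24.5]
white [243. 291.] 594 [ 455.  -106.4   53.8   27.   -58.6] [ 461.1 -105.2   52.3   26.3  -58.6]
white [243. 310.] 111 [ 428.8 -117.5   52.4    4.6  -62.1] [ 435.7 -116.1   50.9    4.5  -62.1]
top red [234. 237.] 351 [444.3 103.4  56.4  40.3 -14.8] [444.3 103.4  56.4  40.3 -14.8]
top yellow [427.  25.] 78 [1008.9 -388.8   39.4   16.    80.7] [1012.3 -390.
[... 277 characters left out ...]
9] [1006.3  -79.2  291.4  206.2  -72.9]
top white [292. 122.] 910 [750.6 -39.5 239.9  30.8 -20.2] [747.2 -39.3 237.8  30.6 -20.2]
top white [338. 105.] 1079 [ 797.3 -156.5  144.9   65.4   70.4] [ 793.6 -155.3  143.6   64.9   70.4]
top white [360. 148.] 955 [ 686.5 -217.2  237.6   31.6  -20. ] [ 683.8 -215.5  235.5   31.4  -20. ]
top white [309. 167.] 243 [634.3 -78.9 104.2  40.2  42.2] [632.  -78.4 103.3  39.9  42.2]
top white [329. 167.] 139 [ 627.1 -131.1   69.7   31.    70. ] [ 624.8 -130.1   69.1   30.7   70. ]
top white [254. 194.] 123 [556.8  55.5  62.6  14.9  27.7] [555.2  54.8  62.1  14.7  27.7]
top blue [156. 216.] 2803 [496.9 305.  165.2 112.2  -4.5] [495.6 301.6 163.5 111.   -4.5]
```

```bash
python3 go.py 665.5 -109.8 10
```

```text
yaw 22.94 pos [609.1 -96.1 231.4] turn deg -0.0 rad -0.0 shift mm [ 46.6  34.6 221.4] tilt [-0.0003 -0.0001] t 1.75 w 0.08544540367341853 0.0 q6 47.119574671223425
```

```bash
python3 -m jog '[[0,0,0,0.0466,0.0346,0.02,100],[0,0,0,0,0,0.05,100],[0,0,0,0,0,0.05,100],[0,0,0,0,0,0.05,100],[0,0,0,0,0,0.03,100],[0,0,0,0,0,0.021,100],[0,0,0,0,0,0,100],[0,0,0,0,0,0,100]]' 40; python3 go.py 665.5 -109.8 10; python3 -m jog '[[0,0,0,0,0,0,0],[0,0,0,0,0,0,0],[0,0,0,0,0,0,0],[0,0,0,0,0,0,0],[0,0,0,0,0,0,0],[0,0,0,0,0,0,0]]' 40
```

```text
time_s: 2.75
position: [0.6665, -0.1096, 0.0117]
tool_rot: [[0.921, 0.39, 0.002], [0.39, -0.921, -0.001], [0.001, 0.001, -1.0]]
ft_force: [0.1, -0.0, 0.5]
grip_width: 0.0853
gripper_force: 0.0
yaw 22.97 pos [ 666.5 -109.6   11.7] turn deg -0.0 rad -0.0 shift mm [-1.  -0.2  1.7] tilt [ 0.0017 -0.0006] t 2.75 w 0.0853485421392112 0.0 q6 47.68041665085381
time_s: 3.5
position: [0.6664, -0.1088, 0.0109]
tool_rot: [[0.92, 0.391, 0.001], [0.391, -0.92, -0.0], [0.001, 0.001, -1.0]]
ft_force: [-0.8, -1.4, 5.3]
grip_width: 0.0341
gripper_force: 39.9
```

```bash
python3 -m jog '[[0,0,0,0,0,-0.03,0],[0,0,0,0,0,-0.04,0],[0,0,-0.1835,0,0,-0.04,0],[0,0,-0.1835,0,0,0,0],[0,0,-0.1835,0,0,0,0],[0,0,-0.1835,0,0,0,0],[0,0,-0.1835,0,0,0,0],[0,0,-0.1835,0,0,0,0],[0,0,-0.1835,0,0,0,0],[0,0,-0.1835,0,0,0,0]]'>/dev/null;  python3 -m jog '[[0,0,-0.1835,0,0,0,0],[0,0,0,0,0,0,0]]'; python3 go.py 551 302 120 117.6
```

```text
time_s: 5.0
position: [0.666, -0.1086, 0.1198]
tool_rot: [[-0.463, 0.887, -0.001], [0.887, 0.463, 0.0], [0.001, -0.001, -1.0]]
ft_force: [-0.3, 0.2, -0.9]
grip_width: 0.0342
gripper_force: 39.9
yaw 117.56 pos [ 666.  -108.6  119.8] turn deg -0.04 rad -0.0008 shift mm [417.1  88.3   0. ] tilt [-0.001   0.0004] t 5.0 w 0.03422038060844449 39.861377477645874 q6 -46.845539929318896
```

```bash
python3 -m jog '[[0,0,0,0.0521,0.011,0,0],[0,0,0,0.0521,0.011,0,0],[0,0,0,0.0521,0.011,0,0],[0,0,0,0.0521,0.011,0,0],[0,0,0,0.0521,0.011,0,0],[0,0,0,0.0521,0.011,0,0],[0,0,0,0.0521,0.011,0,0],[0,0,0,0.0521,0.011,0,0],[0,0,0,0,0,0,0],[0,0,0,0,0,0,0]]' >/dev/null
python3 - <<'E'
from m import *
d=shot('wrist','w2.png')
for c,a,mm in blobs(masks(d)['blue'],800,90000): print(c,a,rect(d,mm,.012),rect(d,mm,.003))
E
python3 go.py 551 302 14
```

```text
[216.68961531 170.53962456] 21628 [496.7 307.5 165.9 110.6  -4.6] [496.  305.4 171.9 114.5  -4.6]
yaw 117.48 pos [551.  300.4 120.2] turn deg -0.0 rad -0.0 shift mm [  1.4   0.7 106.2] tilt [-0.0003 -0.0004] t 6.3 w 0.033994646332582985 39.984880685806274 q6 -9.662766054298363
```

View pics/w2.png

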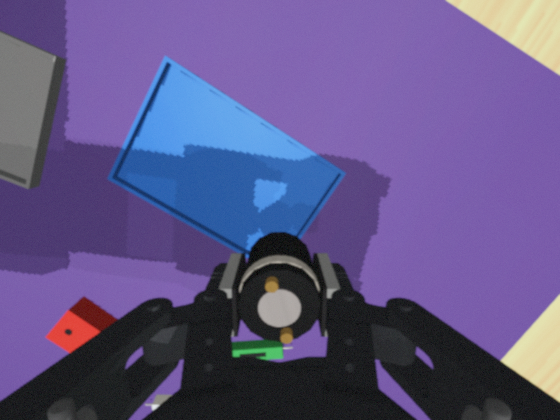

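```bash
python3 -m jog '[[0,0,0,0.0025,0.001,0.05,0],[0,0,0,0,0,0.03,0],[0,0,0,0,0,0.015,0],[0,0,0,0,0,0.007,0],[0,0,0,0,0,0.003,0],[0,0,0,0,0,0,0]]'; python3 go.py 550.5 303.2 14
```

```text
time_s: 7.05
position: [0.5509, 0.3041, 0.0161]
tool_rot: [[-0.464, 0.886, 0.001], [0.886, 0.464, 0.0], [-0.0, 0.001, -1.0]]
ft_force: [-1.0, 0.2, -1.4]
grip_width: 0.0341
gripper_force: 40.1
yaw 117.63 pos [550.9 304.1  16.1] turn deg -0.0 rad -0.0 shift mm [-0.6 -0.7  2.1] tilt [0.0013 0.0004] t 7.05 w 0.034138252730730186 40.06246268749237 q6 -9.498377189309206
```

Lower the last bit, release, rise.

```bash
python3 -m jog '[[0,0,0,0,0,0.001,0],[0,0,0,0,0,0.001,0],[0,0,0,0,0,0,0]]'; python3 -m jog '[[0,0,0,0,0,0,55],[0,0,0,0,0,0,55],[0,0,0,0,0,0,55],[0,0,0,0,0,-0.01,55],[0,0,0,0,0,-0.03,80],[0,0,0,0,0,-0.05,100],[0,0,0,0,0,-0.05,100],[0,0,0,0,0,-0.02,100],[0,0,0,0,0,0,100]]'; python3 go.py 454 -107 170 117.6
```

```text
time_s: 7.42
position: [0.5506, 0.3041, 0.0139]
tool_rot: [[-0.464, 0.886, 0.001], [0.886, 0.464, 0.0], [-0.0, 0.001, -1.0]]
ft_force: [-0.4, -0.2, 4.0]
grip_width: 0.034
gripper_force: 40.5
time_s: 8.55
position: [0.5509, 0.3042, 0.1754]
tool_rot: [[-0.464, 0.886, 0.004], [0.886, 0.464, 0.001], [-0.001, 0.004, -1.0]]
ft_force: [0.6, -0.3, -1.2]
grip_width: 0.0853
gripper_force: 0.0
yaw 117.65 pos [550.9 304.2 175.4] turn deg 0.05 rad 0.0008 shift mm [-319.5 -276.4    4.5] tilt [0.0038 0.0013] t 8.55 w 0.08529557114988069 0.0 q6 -9.501837757915018
```

```bash
python3 -m jog '[[0,0,0,-0.0445,-0.0347,0,100],[0,0,0,-0.0445,-0.0347,0,100],[0,0,0,-0.0445,-0.0347,0,100],[0,0,0,-0.0445,-0.0347,0,100],[0,0,0,-0.0445,-0.0347,0,100],[0,0,0,-0.0445,-0.0347,0,100],[0,0,0,-0.0445,-0.0347,0,100],[0,0,0,-0.0445,-0.0347,0,100],[0,0,0,0,0,0,100],[0,0,0,0,0,0,100]]' >/dev/null
python3 - <<'E'
from m import *
d=shot('wrist','w3.png')
for c,a,mm in blobs(masks(d)['white'],200,90000): print(c,a,rect(d,mm,.024),rect(d,mm,.003))
E
python3 go.py 454 -107 10
```

```text
[470.58146067  52.05243446] 1068 [556.1  54.5  63.9  14.1  26.2] [564.8  63.7  68.5  15.1  26.2]
[281.86572438 159.75206125] 1698 [ 454.  -105.2   50.    35.9  -61.2] [ 455.4 -107.4   53.6   38.5  -61.2]
yaw 117.69 pos [ 469.5 -139.2  172.7] turn deg -0.0 rad -0.0 shift mm [ 35.5   1.3 162.8] tilt [-0.0012  0.0009] t 9.85 w 0.08507767861748416 0.0 q6 -58.09567747562071
```

View pics/w3.png

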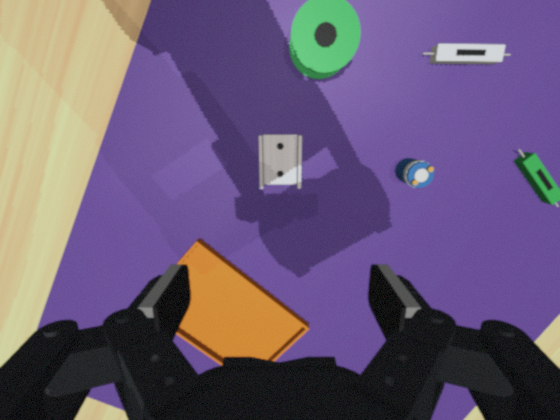

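The wrist view shows the plain channel at (280,160), its legs upright in the picture, i.e. already aligned with the fingers.

```bash
python3 - <<'E'
from m import *
d=dict(np.load('pics/w3.npz'));p=d['pixels']
cv2.imwrite('pics/w3c.png',cv2.resize(p[120:200,240:320,::-1],None,fx=6,fy=6,interpolation=cv2.INTER_NEAREST))
print(ray(d,[(258.5,134),(302.5,134),(302.5,188),(258.5,188),(280.5,161)],.024)*1000)
E
```

```text
[[ 422.55468657  -92.79987506   24.        ]
 [ 458.81348561  -73.80836917   24.        ]
 [ 483.57182676 -118.63435491   24.        ]
 [ 445.4389202  -138.61634272   24.        ]
 [ 452.29549214 -105.39204571   24.        ]]
```

View pics/w3c.png

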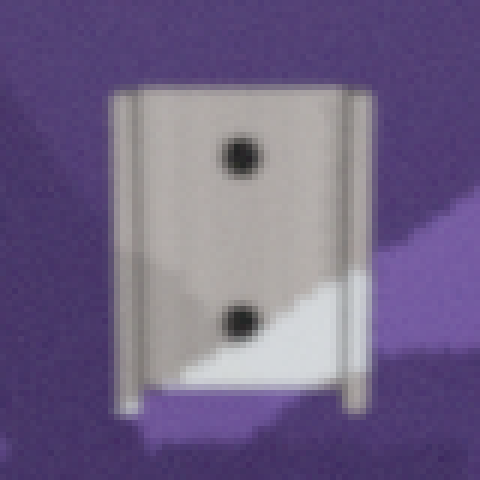

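```bash
python3 go.py 453 -106.3 3 117.6
```

```text
yaw 117.69 pos [ 469.5 -139.2  172.7] turn deg 0.09 rad 0.0016 shift mm [ 36.5   0.7 169.8] tilt [-0.0012  0.0009] t 9.85 w 0.08507767861748416 0.0 q6 -58.09567747562071
```

```bash
python3 -m jog '[[0,0,0.0016,0.0365,0.0007,0.03,100],[0,0,0,0,0,0.05,100],[0,0,0,0,0,0.05,100],[0,0,0,0,0,0.025,100],[0,0,0,0,0,0.0145,100],[0,0,0,0,0,0,100],[0,0,0,0,0,0,100]]' 30; python3 go.py 453 -106.3 3 117.6; python3 -m jog '[[0,0,0,0,0,0,0],[0,0,0,0,0,0,0],[0,0,0,0,0,0,0],[0,0,0,0,0,0,0],[0,0,0,0,0,0,0]]' 30
```

```text
time_s: 10.72
position: [0.4538, -0.1069, 0.0044]
tool_rot: [[-0.464, 0.886, 0.001], [0.886, 0.464, -0.0], [-0.001, 0.0, -1.0]]
ft_force: [-0.8, 0.5, 1.2]
grip_width: 0.0855
gripper_force: 0.0
yaw 117.63 pos [ 453.8 -106.9    4.4] turn deg 0.03 rad 0.0005 shift mm [ 0.9 -0.4  1.4] tilt [ 0.0007 -0.0003] t 10.725 w 0.08551796261890855 0.0 q6 -55.487615879683574
time_s: 11.35
position: [0.4536, -0.1076, 0.0043]
tool_rot: [[-0.462, 0.887, 0.001], [0.887, 0.462, -0.0], [-0.001, 0.001, -1.0]]
ft_force: [-1.3, 1.0, 5.8]
grip_width: 0.0398
gripper_force: 30.8
```

```bash
python3 -m jog '[[0,0,0,0,0,-0.03,0],[0,0,0,0,0,-0.05,0],[0,0,-0.168,0,0,-0.04,0],[0,0,-0.168,0,0,0,0],[0,0,-0.168,0,0,0,0],[0,0,-0.168,0,0,0,0],[0,0,-0.168,0,0,0,0],[0,0,-0.169,0,0,0,0],[0,0,0,0,0,0,0]]'; python3 go.py 468.4 304.3 124 175.4
```

```text
time_s: 12.48
position: [0.4533, -0.1075, 0.1237]
tool_rot: [[-0.997, 0.082, -0.0], [0.082, 0.997, 0.0], [0.0, 0.0, -1.0]]
ft_force: [0.1, -0.8, -1.2]
grip_width: 0.0395
gripper_force: 30.6
yaw 175.27 pos [ 453.3 -107.5  123.7] turn deg -0.13 rad -0.0022 shift mm [ 1.790e+01  4.116e+02 -2.000e-01] tilt [-0.0003  0.0002] t 12.475 w 0.03948621213238835 30.583269596099854 q6 -113.2216288894948
```

```bash
python3 -m jog '[[0,0,-0.0022,0.0022,0.0515,0,0],[0,0,0,0.0022,0.0515,0,0],[0,0,0,0.0022,0.0515,0,0],[0,0,0,0.0022,0.0515,0,0],[0,0,0,0.0022,0.0515,0,0],[0,0,0,0.0022,0.0515,0,0],[0,0,0,0.0022,0.0515,0,0],[0,0,0,0.0022,0.0515,0,0],[0,0,0,0,0,0,0],[0,0,0,0,0,0,0]]'>/dev/null; python3 go.py 468.4 304.3 7.3 175.4
python3 - <<'E'
from m import *
d=shot('wrist','w4.png')
E
```

```text
yaw 175.38 pos [468.1 304.3 123.6] turn deg -0.02 rad -0.0004 shift mm [-3.000e-01  1.000e-01  1.163e+02] tilt [-0.0007 -0.0005] t 13.725 w 0.039128379019604476 30.691192746162415 q6 -64.49478554941183
```

View pics/w4.png

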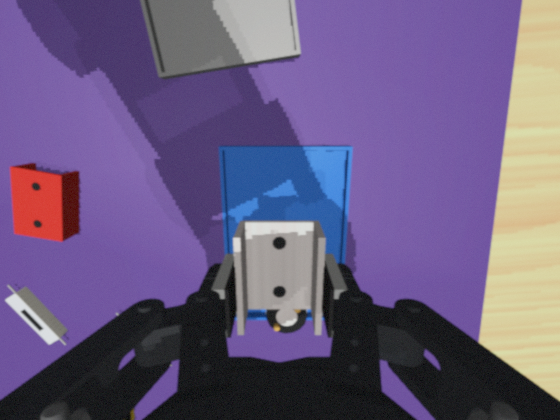

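```bash
python3 -m jog '[[0,0,0,0,0,0.05,0],[0,0,0,0,0,0.04,0],[0,0,0,0,0,0.016,0],[0,0,0,0,0,0.006,0],[0,0,0,0,0,0.002,0],[0,0,0,0,0,0,0]]'; python3 -m jog '[[0,0,0,0,0,0.001,0],[0,0,0,0,0,0.001,0],[0,0,0,0,0,0,0]]'
```

```text
time_s: 14.52
position: [0.4689, 0.3048, 0.0108]
tool_rot: [[-0.997, 0.079, 0.002], [0.079, 0.997, 0.001], [-0.002, 0.001, -1.0]]
ft_force: [0.8, -0.4, -0.4]
grip_width: 0.0391
gripper_force: 30.7
time_s: 14.9
position: [0.4684, 0.3046, 0.0079]
tool_rot: [[-0.997, 0.079, 0.0], [0.079, 0.997, 0.0], [-0.0, 0.0, -1.0]]
ft_force: [0.5, 0.4, -0.3]
grip_width: 0.0397
gripper_force: 30.7
```

```bash
python3 -m jog '[[0,0,0,0,0,0.0007,0],[0,0,0,0,0,0,0],[0,0,0,0,0,0,60],[0,0,0,0,0,0,60],[0,0,0,0,0,0,60],[0,0,0,0,0,-0.01,60],[0,0,0,0,0,-0.03,60],[0,0,0,0,0,-0.06,80],[0,0,0,0,0,-0.06,100],[0,0,0,0,0,0,100]]'; python3 -m jog '[[0,0,0.175,0,0,0,100],[0,0,0.175,0,0,0,100],[0,0,0.175,0,0,0,100],[0,0,0.175,0,0,0,100],[0,0,0.175,0,0,0,100],[0,0,0.175,0,0,0,100],[0,0,0.175,0,0,0,100],[0,0,0.175,0,0,0,100],[0,0,0.175,0,0,0,100],[0,0,0.177,0,0,0,100]]' >/dev/null;  python3 go.py 434 65 170 75
```

```text
time_s: 16.15
position: [0.47, 0.3054, 0.1724]
tool_rot: [[-0.997, 0.078, 0.01], [0.078, 0.997, 0.004], [-0.009, 0.004, -1.0]]
ft_force: [0.0, -0.5, -0.7]
grip_width: 0.0855
gripper_force: 0.0
yaw 74.77 pos [468.  304.4 166.6] turn deg -0.23 rad -0.004 shift mm [-240.1   29.1   -3.2] tilt [-0.0011 -0.0004] t 17.4 w 0.08549342848591568 0.0 q6 36.12327572157357
```

```bash
python3 -c "
from h import *
shot('wrist','w5.png')"
python3 -m jog '[[0,0,0,-0.06,0.0073,0,100],[0,0,0,-0.06,0.0073,0,100],[0,0,0,-0.06,0.0073,0,100],[0,0,0,-0.06,0.0073,0,100],[0,0,0,0,0,0,100],[0,0,0,0,0,0,100]]' >/dev/null
python3 - <<'E'
from m import *
d=shot('wrist','w6.png')
for c,a,mm in blobs(masks(d)['red'],300,90000): print(c,a,rect(d,mm,.024))
a=cv2.imread('pics/w5.png');b=cv2.imread('pics/w6.png')
cv2.imwrite('pics/w56.png',np.hstack([a[:,100:480],b[:,100:480]]))
E
python3 go.py 444 103 10 75
```

```text
[278.73753894 155.81464174] 2568 [444.3 106.6  57.2  38.7 -14.8]
yaw 75.22 pos [434.9  65.9 167. ] turn deg 0.22 rad 0.0039 shift mm [ 38.2  -0.8 157.1] tilt [-0.0002  0.0002] t 18.25 w 0.08541302172985912 0.0 q6 7.8870834829630425
```

View pics/w56.png

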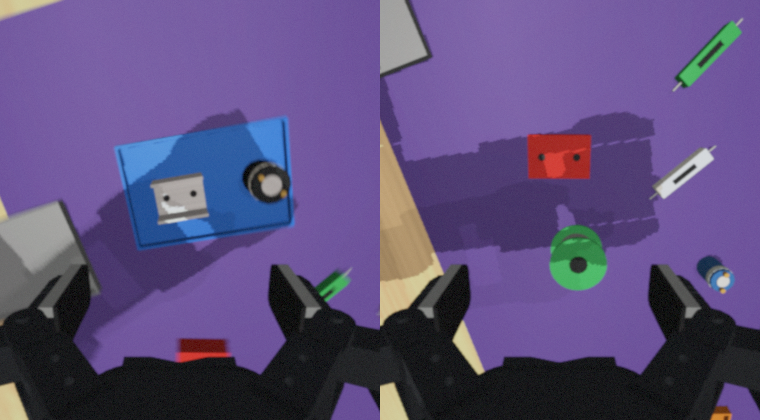

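Left: plain channel at (180,198) and can at (268,182) inside the blue tray, standing well. Right: red channel square to the fingers at (558,156), spool at (578,258).

```bash
python3 - <<'E'
from m import *
d=dict(np.load('pics/w5.npz'));p=d['pixels']
for c,a,mm in blobs(masks(d)['blue'],800,90000): print('tray',c,a,rect(d,mm,.012))
h=cv2.cvtColor(p,cv2.COLOR_RGB2HSV);roi=np.zeros(h.shape[:2],bool);roi[165:232,240:318]=1
m=roi&(h[...,1]<120)
for c,a,mm in blobs(m,200): print(c,a,rect(d,mm,.027))
cv2.imwrite('pics/w5c.png',cv2.resize(p[160:240,235:325,::-1],None,fx=7,fy=7,interpolation=cv2.INTER_CUBIC))
E
python3 go.py 444.3 105.5 3 75
```

```text
tray [306.92041748 181.67340726] 13797 [496.5 307.4 166.  110.4  -5.6]
[279.86824034 198.10987124] 2330 [467.6 306.8  51.   45.4  -5.9]
yaw 75.22 pos [434.9  65.9 167. ] turn deg 0.22 rad 0.0039 shift mm [ 40.6  -1.1 164.1] tilt [-0.0002  0.0002] t 18.25 w 0.08541302172985912 0.0 q6 7.8870834829630425
```

View pics/w5c.png

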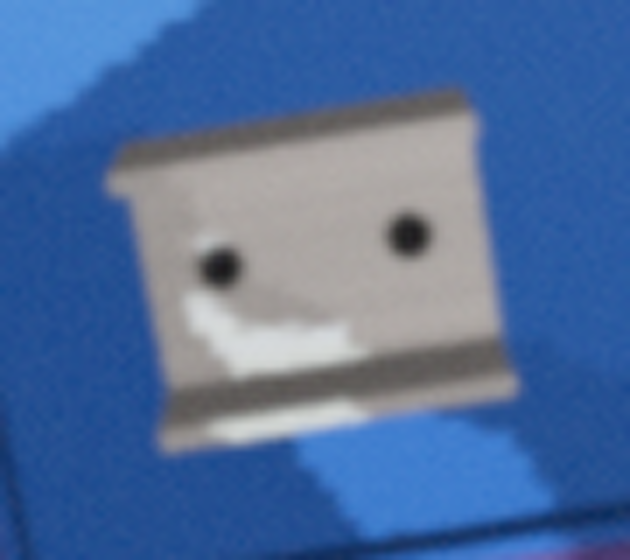

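```bash
python3 -c "
from h import *
d=dict(np.load('pics/w5.npz'))
print(ray(d,[(280,200.7),(276,180.8),(283.2,220.1)],.027)*1000)"
python3 -m jog '[[0,0,0.004,0.0406,-0.0011,0.03,100],[0,0,0,0,0,0.05,100],[0,0,0,0,0,0.05,100],[0,0,0,0,0,0.022,100],[0,0,0,0,0,0.014,100],[0,0,0,0,0,0,100],[0,0,0,0,0,0,100]]' 30; python3 go.py 444.3 105.5 0 75
```

```text
[[467.79549094 304.92147111  27.        ]
 [469.21569672 324.59135285  27.        ]
 [465.69583732 285.17336442  27.        ]]
time_s: 19.12
position: [0.4445, 0.1054, 0.0015]
tool_rot: [[0.259, 0.966, 0.001], [0.966, -0.259, 0.0], [0.0, 0.001, -1.0]]
ft_force: [-0.7, -0.4, 0.1]
grip_width: 0.085
gripper_force: 0.0
yaw 74.98 pos [444.5 105.4   1.5] turn deg -0.02 rad -0.0003 shift mm [ 0.  -0.2  1.5] tilt [0.0007 0.    ] t 19.125 w 0.08500763865773467 0.0 q6 13.452298760298499
```

```bash
python3 -m jog '[[0,0,0,0,0,0.0008,0],[0,0,0,0,0,0,0],[0,0,0,0,0,0,0],[0,0,0,0,0,0,0],[0,0,0,0,0,0,0]]' 40;python3 -m jog '[[0,0,0,0,0,-0.03,0],[0,0,0,0,0,-0.05,0],[0,0,-0.09,0,0,-0.04,0],[0,0,-0.0915,0,0,0,0],[0,0,0,0,0,0,0]]'; python3 go.py 468.5 315.8 124 85.4
```

```text
time_s: 19.75
position: [0.4445, 0.1048, 0.0011]
tool_rot: [[0.261, 0.965, 0.001], [0.965, -0.261, 0.0], [0.001, 0.001, -1.0]]
ft_force: [-1.7, 0.9, 7.6]
grip_width: 0.0565
gripper_force: 41.0
time_s: 20.38
position: [0.4442, 0.1047, 0.1207]
tool_rot: [[0.083, 0.997, 0.001], [0.997, -0.083, -0.0], [0.0, 0.001, -1.0]]
ft_force: [-0.2, -0.4, -1.4]
grip_width: 0.0571
gripper_force: 42.7
yaw 85.23 pos [444.2 104.7 120.7] turn deg -0.17 rad -0.0029 shift mm [212.4   7.3  -3.3] tilt [ 0.0008 -0.    ] t 20.375 w 0.057068615414374184 42.71219193935394 q6 3.1071423125870865
```

```bash
python3 -m jog '[[0,0,-0.003,0.053,0.0018,0,0],[0,0,0,0.053,0.0018,0,0],[0,0,0,0.053,0.0018,0,0],[0,0,0,0.053,0.0018,0,0],[0,0,0,0,0,0,0],[0,0,0,0,0,0,0]]' >/dev/null
python3 - <<'E'
from m import *
d=shot('wrist','w7.png');o=observe();z=o['position'][2]-.0011+.024
for c,a,mm in blobs(masks(d)['red'],300,90000): print(c,a,rect(d,mm,z))
E
python3 go.py 468.5 315.9 124 85.4
```

```text
[278.80411592 279.30944981] 11905 [467.1 320.9  58.4  47.1  -4.5]
yaw 85.36 pos [468.2 314.5 119.9] turn deg -0.04 rad -0.0007 shift mm [ 1.4  0.2 -4.1] tilt [-0.0012 -0.0007] t 21.175 w 0.05643167102043488 42.707966566085815 q6 26.52139008938741
```

View pics/w7.png

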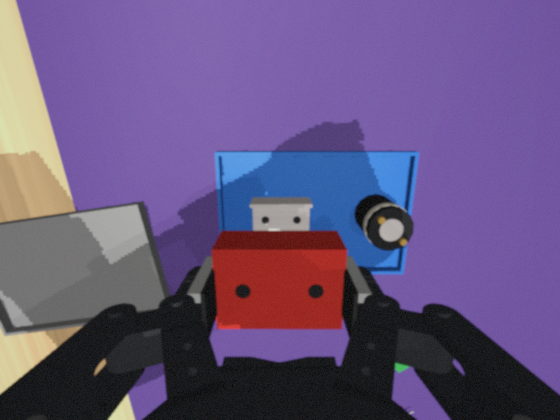

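Red is held square; its top web spans rows 248–327, with the outer leg face above it (232–248). The plain channel lies at (281,215) and the can at (388,225).

```bash
python3 - <<'E'
from m import *
d=dict(np.load('pics/w7.npz'));p=d['pixels'].astype(int)
print(p[225:335:1,300,0][:40],p[320:332,300,0])
print((ray(d,[(280,248),(280,327),(280,287.5)],.1428)*1000).round(1))
E
```

```text
[166 166 171 169 159 142 114 103 100 101 102 103 100 102 101 102 100  99
 101 103  99  99 100 109 132 161 165 164 163 159 159 159 157 160 161 159
 161 160 160 160] [156 155 155 155 156 157 157 156 152 136 120 118]
[[469.1 337.  142.8]
 [465.9 297.4 142.8]
 [467.6 318.1 142.8]]
```

```bash
python3 -m jog '[[0,0,0,0,0,0.05,0],[0,0,0,0,0,0.035,0],[0,0,0,0,0,0.012,0],[0,0,0,0,0,0.008,0],[0,0,0,0,0,0.004,0],[0,0,0,0,0,0,0],[0,0,0,0,0,0,0]]'; python3 -m jog '[[0,0,0,0,0,0.001,0],[0,0,0,0,0,0.001,0],[0,0,0,0,0,0,0]]'
```

```text
time_s: 22.05
position: [0.4687, 0.3156, 0.012]
tool_rot: [[0.079, 0.997, 0.001], [0.997, -0.079, 0.0], [0.001, 0.001, -1.0]]
ft_force: [-0.4, -0.3, -0.1]
grip_width: 0.0567
gripper_force: 42.7
time_s: 22.42
position: [0.4684, 0.3154, 0.0092]
tool_rot: [[0.079, 0.997, -0.0], [0.997, -0.079, -0.0], [-0.0, -0.0, -1.0]]
ft_force: [0.8, 0.2, 0.0]
grip_width: 0.0564
gripper_force: 42.7
```

```bash
python3 -m jog '[[0,0,0,0,0,0.001,0],[0,0,0,0,0,0.001,0],[0,0,0,0,0,0,0],[0,0,0,0,0,0,0]]'; python3 -m jog '[[0,0,0,0,0,0,73],[0,0,0,0,0,0,73],[0,0,0,0,0,0,73],[0,0,0,0,0,0,76],[0,0,0,0,0,-0.01,76],[0,0,0,0,0,-0.03,76],[0,0,0,0,0,-0.06,76],[0,0,0,0,0,-0.06,100],[0,0,0,0,0,0,100],[0,0,0,0,0,0,100]]'
python3 -c "
from h import *
a=shot('wrist','w8.png');b=shot('side','s8.png')
cv2.imwrite('pics/w8s.png',np.hstack([a['pixels'][100:420,100:480,::-1],b['pixels'][100:420,120:500,::-1]]))"
```

```text
time_s: 22.92
position: [0.4684, 0.3154, 0.0073]
tool_rot: [[0.079, 0.997, -0.0], [0.997, -0.079, -0.0], [-0.0, -0.0, -1.0]]
ft_force: [0.0, -1.3, -0.1]
grip_width: 0.0566
gripper_force: 42.8
time_s: 24.18
position: [0.4681, 0.3153, 0.1673]
tool_rot: [[0.079, 0.997, -0.0], [0.997, -0.079, -0.0], [-0.0, -0.0, -1.0]]
ft_force: [0.5, -1.3, -0.6]
grip_width: 0.0855
gripper_force: 0.0
```

View pics/w8s.png

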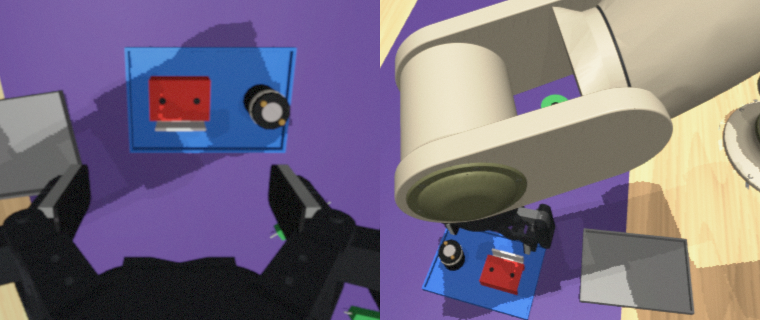

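The red channel sits level over the plain one at (180,100), with one plain leg showing beside it, and the can stands at (268,108). All of them are inside the blue tray. Next is the yellow capacitor.

```bash
python3 -m jog '[[0,0,0.18,0,0,0,100],[0,0,0.18,0,0,0,100],[0,0,0.18,0,0,0,100],[0,0,0.18,0,0,0,100],[0,0,0.18,0,0,0,100],[0,0,0.18,0,0,0,100],[0,0,0.18,0,0,0,100],[0,0,0.18,0,0,0,100],[0,0,0.183,0,0,0,100],[0,0,0,0,0,0,100]]'>/dev/null; python3 go.py 635 115 170 -7.6
```

```text
yaw -7.45 pos [468.1 315.3 166.2] turn deg 0.15 rad 0.0026 shift mm [191.9 176.5  -4. ] tilt [-0.0021 -0.0008] t 25.525 w 0.08533070526637505 0.0 q6 119.39267533729486
```

```bash
python3 -m jog '[[0,0,0.0026,0.048,0.0441,0,100],[0,0,0,0.048,0.0441,0,100],[0,0,0,0.048,0.0441,0,100],[0,0,0,0.048,0.0441,0,100],[0,0,0,0,0,0,100],[0,0,0,0,0,0,100]]'>/dev/null; python3 - <<'E'
from m import *
d=shot('wrist','w9.png')
for c,a,mm in blobs(masks(d)['yellow'],300,90000): print(c,a,rect(d,mm,.03))
cv2.imwrite('pics/w9c.png',cv2.resize(d['pixels'][80:280,180:380,::-1],None,fx=3,fy=3))
E
python3 go.py 680 110 8 -7.6
```

```text
[281.8411215  139.67912773] 963 [682.3 114.   40.3  18.1  -7.9]
yaw -7.53 pos [627.7 124.1 166.9] turn deg 0.07 rad 0.0013 shift mm [ 53.9   7.1 158.8] tilt [-0.0012  0.0003] t 26.325 w 0.08531301571106326 0.0 q6 98.12040122812877
```

View pics/w9c.png

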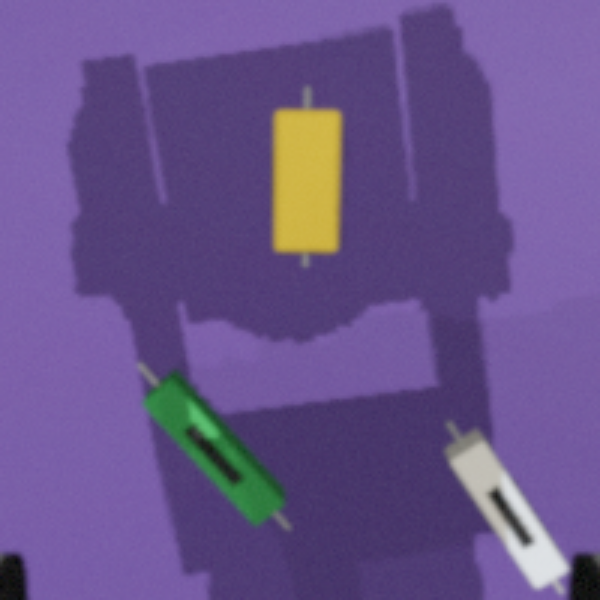

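```bash
python3 go.py 682.3 114 4 -7.9
```

```text
yaw -7.53 pos [627.7 124.1 166.9] turn deg 0.37 rad 0.0065 shift mm [ 55.7   2.5 162.8] tilt [-0.0012  0.0003] t 26.325 w 0.08531301571106326 0.0 q6 98.12040122812877
```

```bash
python3 -m jog '[[0,0,0.0065,0.0557,0.0025,0.02,100],[0,0,0,0,0,0.05,100],[0,0,0,0,0,0.05,100],[0,0,0,0,0,0.03,100],[0,0,0,0,0,0.0128,100],[0,0,0,0,0,0,100],[0,0,0,0,0,0,100]]' 30; python3 go.py 682.3 114 4 -7.9; python3 -m jog '[[0,0,0,0,0,0,0],[0,0,0,0,0,0,0],[0,0,0,0,0,0,0],[0,0,0,0,0,0,0],[0,0,0,0,0,0,0],[0,0,0,0,0,0,0],[0,0,0,0,0,0,0]]' 30
```

```text
time_s: 27.2
position: [0.684, 0.1137, 0.0063]
tool_rot: [[0.99, -0.139, 0.003], [-0.139, -0.99, 0.0], [0.003, -0.0, -1.0]]
ft_force: [-1.1, -0.2, 0.1]
grip_width: 0.0855
gripper_force: 0.0
yaw -8.02 pos [684.  113.7   6.3] turn deg -0.12 rad -0.0021 shift mm [-1.7 -0.   2.3] tilt [0.0028 0.    ] t 27.2 w 0.08550078536792623 0.0 q6 97.70091066196909
time_s: 28.08
position: [0.6834, 0.1134, 0.0047]
tool_rot: [[0.99, -0.14, 0.0], [-0.14, -0.99, -0.0], [0.0, -0.0, -1.0]]
ft_force: [0.1, -0.9, 3.6]
grip_width: 0.0195
gripper_force: 30.3
```

```bash
python3 -m jog '[[0,0,0,0,0,-0.03,0],[0,0,0,0,0,-0.05,0],[0,0,0.106,0,0,-0.04,0],[0,0,0,0,0,0,0]]'; python3 go.py 500 -302 140 -14
```

```text
time_s: 28.58
position: [0.6845, 0.1134, 0.128]
tool_rot: [[0.97, -0.245, 0.006], [-0.245, -0.97, 0.0], [0.006, -0.002, -1.0]]
ft_force: [0.2, -0.3, -0.3]
grip_width: 0.0196
gripper_force: 29.9
yaw -14.17 pos [684.5 113.4 128. ] turn deg -0.17 rad -0.0029 shift mm [-78.4 447.7 -13.2] tilt [0.0063 0.    ] t 28.575 w 0.019648174374905653 29.874213337898254 q6 103.82452221017058
```

```bash
python3 -m jog '[[0,0,-0.003,-0.0098,0.056,-0.002,0],[0,0,0,-0.0098,0.056,-0.002,0],[0,0,0,-0.0098,0.056,-0.002,0],[0,0,0,-0.0098,0.056,-0.002,0],[0,0,0,-0.0098,0.056,-0.002,0],[0,0,0,-0.0098,0.056,0,0],[0,0,0,-0.0098,0.056,0,0],[0,0,0,-0.0098,0.056,0,0],[0,0,0,0,0,0,0],[0,0,0,0,0,0,0]]'>/dev/null; python3 - <<'E'
from m import *
d=shot('wrist','w10.png')
h=cv2.cvtColor(d['pixels'],cv2.COLOR_RGB2HSV)
m=(h[...,0]<19)&(h[...,0]>4)&(h[...,1]>170)&(h[...,2]>60)
for c,a,mm in blobs(m,800,90000): print(c,a,rect(d,mm,.012))
E
python3 go.py 520 -307 10 -14
```

```text
[279.83560209 187.32420459] 12415 [ 489.7 -299.5  144.8  108.4  -14.3]
yaw -13.89 pos [ 499.  -301.3  133.8] turn deg 0.11 rad 0.0019 shift mm [ 21.9   0.6 123.8] tilt [-0.0011  0.0013] t 29.875 w 0.019427802041112642 29.90774005651474 q6 61.129575718379066
```

View pics/w10.png

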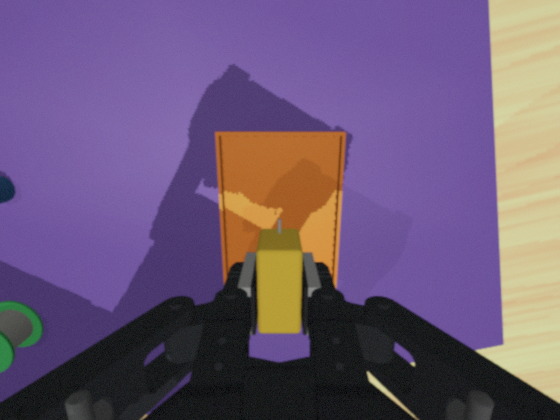

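Tray is as expected, centre (480,-297), -14°; the yellow part is square in the fingers.

```bash
python3 -m jog '[[0,0,0.002,0.0209,0.0006,0.03,0],[0,0,0,0,0,0.05,0],[0,0,0,0,0,0.025,0],[0,0,0,0,0,0.012,0],[0,0,0,0,0,0.005,0],[0,0,0,0,0,0,0],[0,0,0,0,0,0,0]]'; python3 go.py 519 -307 8 -14.2
```

```text
time_s: 30.75
position: [0.5195, -0.3083, 0.0135]
tool_rot: [[0.97, -0.243, 0.001], [-0.243, -0.97, -0.001], [0.002, 0.001, -1.0]]
ft_force: [0.2, -0.4, -0.7]
grip_width: 0.0197
gripper_force: 29.9
yaw -14.07 pos [ 519.5 -308.3   13.5] turn deg 0.13 rad 0.0023 shift mm [-0.8 -1.2  5.5] tilt [ 0.0013 -0.0012] t 30.75 w 0.019729746431625436 29.897925853729248 q6 62.16118812949159
```

```bash
python3 -m jog '[[0,0,0,0,0,0.0015,0],[0,0,0,0,0,0.0015,0],[0,0,0,0,0,0.001,0],[0,0,0,0,0,0.001,0],[0,0,0,0,0,0,0],[0,0,0,0,0,0,0]]'; python3 -m jog '[[0,0,0,0,0,0,45],[0,0,0,0,0,0,45],[0,0,0,0,0,0,45],[0,0,0,0,0,-0.01,45],[0,0,0,0,0,-0.04,45],[0,0,-0.181,0,0,-0.06,80],[0,0,-0.181,0,0,-0.05,100],[0,0,-0.181,0,0,0,100],[0,0,-0.181,0,0,0,100],[0,0,0,0,0,0,100]]'; python3 go.py 521 38 170 27.4
```

```text
time_s: 31.5
position: [0.519, -0.3081, 0.0077]
tool_rot: [[0.97, -0.243, 0.0], [-0.243, -0.97, -0.0], [0.0, 0.0, -1.0]]
ft_force: [-1.5, 0.4, 3.3]
grip_width: 0.0193
gripper_force: 30.3
time_s: 32.75
position: [0.519, -0.308, 0.1682]
tool_rot: [[0.889, 0.459, 0.001], [0.459, -0.889, -0.0], [0.0, 0.001, -1.0]]
ft_force: [-0.4, 0.5, 0.3]
grip_width: 0.085
gripper_force: 0.0
yaw 27.31 pos [ 519.  -308.   168.2] turn deg -0.09 rad -0.0015 shift mm [ 161.  -306.3   -2. ] tilt [ 0.0005 -0.0004] t 32.75 w 0.08499927750038075 0.0 q6 20.775403994274214
```

```bash
python3 -c "
from h import *
shot('wrist','w11.png')"; python3 -m jog '[[0,0,0,0.0268,-0.051,0,100],[0,0,0,0.0268,-0.051,0,100],[0,0,0,0.0268,-0.051,0,100],[0,0,0,0.0268,-0.051,0,100],[0,0,0,0.0268,-0.051,0,100],[0,0,0,0.0268,-0.051,0,100],[0,0,0,0,0,0,100],[0,0,0,0,0,0,100]]'>/dev/null; python3 - <<'E'
from m import *
d=shot('wrist','w12.png')
for c,a,mm in blobs(masks(d)['white'],200,90000): print(c,a,rect(d,mm,.014))
a=cv2.imread('pics/w11.png');b=cv2.imread('pics/w12.png')
cv2.imwrite('pics/w1112.png',np.hstack([a[:,100:480],b[:,100:480]]))
E
python3 go.py 557 56 -2 27.4
```

```text
[  7.06161137 125.55450237] 211 [462.2 296.6  48.8   3.9  -4.5]
[279.11658654 152.08173077] 832 [558.8  57.6  59.9  14.2  27. ]
[  6.41358555 277.93637145] 1163 [290.3 253.  126.6  21.4  12.6]
yaw 27.26 pos [521.1  36.8 167.6] turn deg -0.14 rad -0.0024 shift mm [ 40.7  -0.6 169.6] tilt [ 0.0001 -0.0003] t 33.85 w 0.08517316754251837 0.0 q6 53.78445933083588
```

View pics/w1112.png

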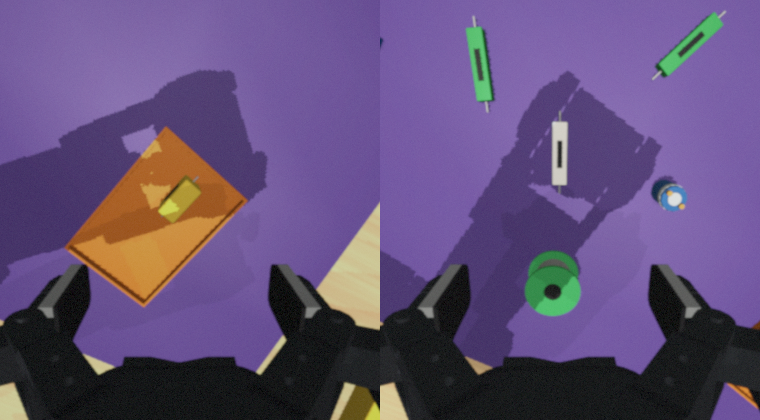

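Left: yellow block stands in the orange tray at (180,200). Right: the resistor at (560,153), square to the fingers; blue can (670,195) and spool clear of them.

```bash
python3 go.py 558.5 57.4 2.5 27.1;  python3 -m jog '[[0,0,0,0.0425,-0.0002,0.03,100],[0,0,0,0,0,0.05,100],[0,0,0,0,0,0.05,60],[0,0,0,0,0,0.02,60],[0,0,0,0,0,0.009,60],[0,0,0,0,0,0.005,60],[0,0,0,0,0,0,60],[0,0,0,0,0,0,60]]' 30; python3 go.py 558.5 57.4 2.5 27.1
```

```text
yaw 27.26 pos [521.1  36.8 167.6] turn deg 0.16 rad 0.0029 shift mm [ 42.7  -1.4 165.1] tilt [ 0.0001 -0.0003] t 33.85 w 0.08517316754251837 0.0 q6 53.78445933083588
time_s: 34.85
position: [0.559, 0.0572, 0.0043]
tool_rot: [[0.888, 0.46, 0.001], [0.46, -0.888, -0.0], [0.001, 0.001, -1.0]]
ft_force: [-0.7, 0.4, 0.5]
grip_width: 0.0512
gripper_force: 0.0
yaw 27.39 pos [559.   57.2   4.3] turn deg 0.29 rad 0.0051 shift mm [-0.4 -0.4  1.8] tilt [ 0.0015 -0.0001] t 34.85 w 0.05118111011765096 0.0 q6 56.38269826633541
```

```bash
python3 -m jog '[[0,0,0,0,0,0.0005,0],[0,0,0,0,0,0,0],[0,0,0,0,0,0,0],[0,0,0,0,0,0,0],[0,0,0,0,0,0,0]]' 30; python3 -m jog '[[0,0,0,0,0,-0.03,0],[0,0,0,0,0,-0.05,0],[0,0,0.181,0,0,-0.04,0],[0,0,0.181,0,0,0,0],[0,0,0.181,0,0,0,0],[0,0,0.182,0,0,0,0],[0,0,0,0,0,0,0]]'; python3 go.py 443 -287.7 124 -14.2
```

```text
time_s: 35.48
position: [0.5587, 0.0574, 0.0033]
tool_rot: [[0.888, 0.46, 0.001], [0.46, -0.888, -0.0], [0.0, 0.0, -1.0]]
ft_force: [-0.9, 0.8, 5.2]
grip_width: 0.0131
gripper_force: 30.6
time_s: 36.35
position: [0.5584, 0.0573, 0.1227]
tool_rot: [[0.97, -0.243, -0.001], [-0.243, -0.97, 0.0], [-0.001, 0.0, -1.0]]
ft_force: [0.5, 0.5, -0.1]
grip_width: 0.0135
gripper_force: 29.9
yaw -14.04 pos [558.4  57.3 122.7] turn deg 0.16 rad 0.0027 shift mm [-27.2 362.8  -1.3] tilt [-0.0007  0.0001] t 36.35 w 0.013451423001269953 29.886558651924133 q6 97.82686044989327
```

```bash
python3 -m jog '[[0,0,0.0027,-0.0039,0.0518,0,0],[0,0,0,-0.0039,0.0518,0,0],[0,0,0,-0.0039,0.0518,0,0],[0,0,0,-0.0039,0.0518,0,0],[0,0,0,-0.0039,0.0518,0,0],[0,0,0,-0.0039,0.0518,0,0],[0,0,0,-0.0039,0.0518,0,0],[0,0,0,0,0,0,0],[0,0,0,0,0,0,0]]'; python3 -m jog '[[0,0,0,0,0,0.05,0],[0,0,0,0,0,0.035,0],[0,0,0,0,0,0.02,0],[0,0,0,0,0,0.005,0],[0,0,0,0,0,0.002,0],[0,0,0,0,0,0,0],[0,0,0,0,0,0,0]]'; python3 go.py 443 -287.7 6.5 -14.2
```

```text
time_s: 37.48
position: [0.4427, -0.2869, 0.1228]
tool_rot: [[0.97, -0.245, -0.0], [-0.245, -0.97, 0.001], [-0.001, -0.001, -1.0]]
ft_force: [0.3, 0.6, 0.5]
grip_width: 0.0129
gripper_force: 29.9
time_s: 38.35
position: [0.443, -0.2875, 0.0117]
tool_rot: [[0.969, -0.247, 0.001], [-0.247, -0.969, -0.001], [0.001, 0.001, -1.0]]
ft_force: [-0.7, 0.4, -0.1]
grip_width: 0.0129
gripper_force: 29.9
yaw -14.28 pos [ 443.  -287.5   11.7] turn deg -0.08 rad -0.0013 shift mm [0.  0.2 5.2] tilt [ 0.0009 -0.0009] t 38.35 w 0.012878030335978048 29.904781579971313 q6 58.440867292811404
```

```bash
python3 -m jog '[[0,0,0,0,0,0.0015,0],[0,0,0,0,0,0.0015,0],[0,0,0,0,0,0.001,0],[0,0,0,0,0,0.0005,0],[0,0,0,0,0,0,0],[0,0,0,0,0,0,0]]'; python3 -m jog '[[0,0,0,0,0,0,40],[0,0,0,0,0,0,40],[0,0,0,0,0,0,40],[0,0,0,0,0,-0.01,40],[0,0,0,0,0,-0.04,40],[0,0,0,0,0,-0.06,80],[0,0,0,-0.03,0,-0.06,100],[0,0,0,-0.06,0,-0.04,100],[0,0,0,-0.05,0,0,100],[0,0,0,0,0,0,100]]'
python3 - <<'E'
from m import *
a=shot('wrist','w13.png');b=shot('side','s13.png');c=shot('top','t13.png')
r=lambda i,f=1:cv2.resize(i[:,:,::-1],(400,300))
S=b['pixels'];
g=np.vstack([np.hstack([r(a['pixels']),r(c['pixels'][120:270,110:310])]),np.hstack([r(S),r(S[300:420,140:300])])])
cv2.imwrite('pics/fin.png',g)
E
```

```text
time_s: 39.1
position: [0.4428, -0.2873, 0.0065]
tool_rot: [[0.969, -0.247, -0.0], [-0.247, -0.969, -0.0], [-0.0, 0.0, -1.0]]
ft_force: [0.4, 0.6, 0.3]
grip_width: 0.0131
gripper_force: 29.9
time_s: 40.35
position: [0.3148, -0.2542, 0.2082]
tool_rot: [[0.969, -0.249, 0.0], [-0.249, -0.969, -0.001], [0.001, 0.001, -1.0]]
ft_force: [1.0, -0.3, 1.0]
grip_width: 0.0852
gripper_force: 0.0
```

View pics/fin.png

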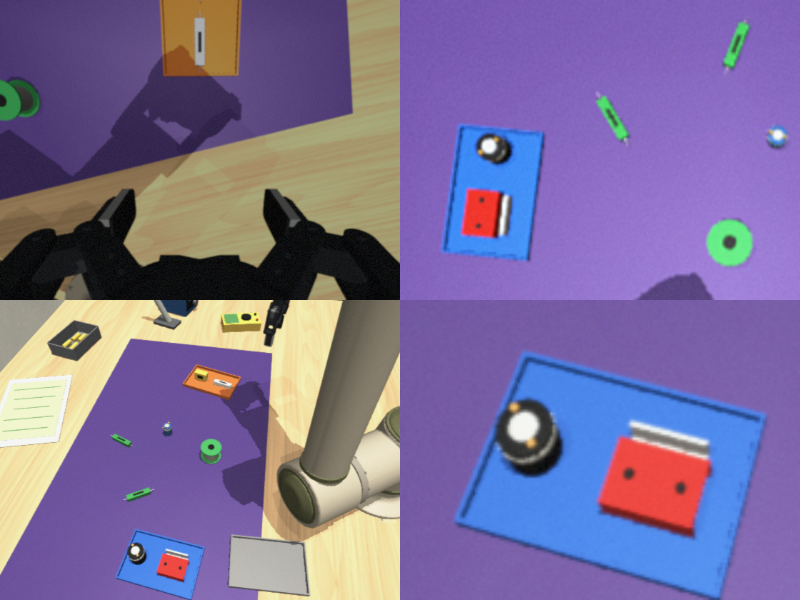

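The final views show red over plain, interlocked and parallel, beside the can in the blue tray. The yellow block and white resistor are in the orange tray. The spool and the small blue can look undisturbed, and the arm is clear.

```bash
python3 -c "
from rig import job
print(job.close_job())"
```

```text
the job is handed in; nothing more can be done
None
```

Both kits are made up and handed in after about 40 s of robot time. The blue tray has the black can and the interlocked channels, and the orange tray has the yellow capacitor and the white resistor. The spool and small blue can were left alone.

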